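# Check a vortex mixer's return spring on the spring tester and sort it

## Task

Stand the mixer's return spring in the rim on the tester's plate, press it straight down with 15 N (never over 20 N) and hold that load for a second, so that it pushes the drag pointer down; do not touch the pointer yourself. If the pointer has stayed above the reference blade the spring is good: stand it upright in the round dish; if it was pushed below the blade, stand it upright in the square bin. Leave the other things on the bench where they are.

Things in the scene. Friction and masses are not known exactly. Their poses are not given: they have to be found in the camera images.
- spring: The return spring, loose, standing on the bench, 68 mm tall, 0.14 to 0.19 kg. Origin: centre of its underside, z up. Dark steel base cup 28 mm across, 16 mm tall, foot chamfered 2 mm; bare coils 28 mm across up to 56 mm; on top a flat round steel cap 44 mm across, 12 mm thick (56 to 68 mm up). Grip it across the cap, which cannot come off or tilt, only be pushed down (32 mm at most).
- cap_top (a point): Centre of the cap's flat top, 68 mm above the spring's underside when unloaded. Its underside, 12 mm lower, pushes the pointer. When pressed, the first coils are soft (0.25 N per mm) and close after a travel that cannot be seen and differs from spring to spring (4 to 18 mm); then it is stiff (2.75 N per mm). 15 N is reached after 8 to 22 mm. It springs back.
- tester: The spring tester, fixed: an aluminium plate 110 mm (x) by 160 mm (y, -58 to +102), 15 mm thick. Origin: on the bench under the rim's axis, z up. On its +y side stand a steel column 10 mm square at y = 42 mm (97 mm high over the bench, head 16 mm across) that guides the pointer, and a grey post at y = 72 to 84 mm (85 mm high) with the reference blade. Free from the other sides and above.
- seat (a point): Centre of the steel locating rim on the plate's top, 15 mm above the bench, where the middle of the spring's underside belongs. The rim is a ring 33 mm across inside, 41 mm outside, 3 mm high.
- pointer: Brass drag pointer: a collar on the column with a 9 mm wide tongue to 17.5 mm from the rim's axis (the spring's base passes it, the cap's underside pushes it down) and a flag at y = 51 to 60 mm beside the blade. Origin: on the rim's axis, level with its flat upper face; axes as the tester's. 66 to 69 mm above the bench at the start; slides when pushed (0.6 N) and stays where left.
- mark (a point): Upper edge of the fixed steel reference blade, 55.9 mm above the bench, at y = 64 mm in the tester's frame, right beside the pointer's flag. Pointer's upper face higher than this: good spring; lower: weak spring. (Within 1.5 mm either verdict is accepted.)
- dish: Round shallow steel dish for good springs, fixed: 124 mm across at the rim, 116 mm at the foot, 18 mm high, wall 4 mm, flat floor 5 mm thick. Origin: centre of its underside.
- bin: Square grey plastic bin for weak springs, fixed: 115 x 115 mm, 28 mm high, wall 4 mm, floor 4 mm thick. Origin: centre of its underside.
- cup_head: Bystander: the mixer's grey rubber cup head, a dimpled disc 80 mm across, 22 mm high. Origin: centre of its underside. Leave alone.
- screwdriver: Bystander: a screwdriver 190 mm long lying on the bench along its own x axis. Leave alone.
- spray_bottle: Bystander: white spray bottle, 72 mm across, about 200 mm high. Origin: centre of its underside. Leave alone.
Mind the look-alikes: they are no part of the job. What is shaped like the spring but red is not meant. Leave any green look-alike of the bin alone.

How it is judged:
By the outcome, as a careful person would: the job done as asked, in the order asked, and still so for the second after the job is handed in, with the robot touching nothing.
It also fails if it takes over 58 s, if anything falls off the work surface, if the arm or the gripper's body presses on something with over 40 N, if the wrist force passes 120 N, or if a joint passes its speed limit or range.

## Robot

A 6-joint arm with a two-finger parallel gripper is mounted at the origin on the work surface. World frame = base frame: x ahead of the robot, y to its left, z up, the work surface at z = 0. Lengths are in m, angles in rad, forces in N, time in s.
With the tool pointing down it reaches from about 0.325 to 0.775 m from the base axis. Payload 5.5 kg.
Tool frame: the origin (TCP) lies on the centre line of the jaws, within the pads' length; the fingertips stand 17 mm ahead of it and the grasp point (between the pads) lies 2 mm behind it; z points along the fingers, y is the line along which they close (so a half turn about z gives the same grasp; the last joint's range is limited). The gripper opens to 88 mm and grips with 3 to 60 N. Pads are 20 mm wide; open, the fingers measure 115 mm over their backs; the gripper's body (75 mm by 178 mm) begins 61 mm behind the grasp point.
Start: joints at [-1.241, 0.091, 1.231, -0, 1.82, -0.057], TCP at [0.226, -0.556, 0.24] pointing down, gripper open.
Joint ranges: [-2.87, 2.87], [-0.86, 2.18], [0.17, 2.46], [-1.51, 4.65], [0.06, 2.69], [-2.65, 2.65]. Speed limits (rad/s): [2.57, 2.57, 3.01, 3.14, 3.14, 3.14].

## Interface

Orientations are given as a unit quaternion [w, x, y, z].
In Python, from plant import env gives the robot as it stands.
- The arm moves only by the shell command python3 -m crank 'ROWS' [OPENING] [FORCE]. ROWS is text: rows parted by semicolons, each of 6 numbers parted by spaces: the shift along the tool's x, y, z in m, then the turn, a rotation vector about the tool's x, y, z in degrees. In form: tx ty tz rx ry rz; .... A call has exactly 10 rows; each row shifts and turns the commanded pose from where the row before left it, along the tool's axes as they then stand; what a row does not reach is not made up. A row lasts 1/8 s, in which the tool goes at most 62.5 mm and 10.7 degrees, less where a joint would pass 70% of its speed; a pose out of reach is approached as far as the arm can. A call with a gripper value outside its range is refused whole. OPENING is the opening, from 0 (shut) to 1 (fully open), set as the call begins (- or left out, the last holds). The fingers move at their own pace and stop on an object; FORCE is the grip in N (left out, the last holds). Time passes only in rows, so rows that do not move let the fingers close, or fill a call up. It gives the time, the measured TCP pose, the force, the opening and the grip force at its end, in the units of the state.
- env.get_obs(): the state, without advancing time (a new reading comes with each control period).
- env.camera(name): name is "scene" or "top" or "wrist"; returns a dict with "image" (480x640x3 uint8, red, green, blue), "fx", "fy", "cx", "cy" (pixels), "cam_to_world" (4x4, takes a point from camera to world coordinates). Camera axes: x right, y down, z forward; pixel columns grow to the right and rows downward; lengths in m; the calibration is good to about 2 mm. The wrist camera is an equidistant fisheye: a pixel r from the principal point sees the ray r / f radians off the axis. A picture is of the moment at which its call begins. There is no depth.
- env.job_done(): hands the job in; it is judged then, once.
The state is a dict: "t": time; "joints": joint angles; "joint_vel": joint speeds; "joint_torque": joint torques, N m; "tool_pos": TCP position; "tool_rot": TCP orientation; "ft_force": force on the tool from outside, world axes, zero at the start; "torque": the same for the moment, N m; "grip_width": finger opening in m; "grasp_force": force on a finger pad.
Only numpy, scipy, OpenCV 4.12 (cv2) and the standard library are available. Lean on these libraries where they do the work, as an engineer would, in place of code of your own. Each camera call takes 0.05 s, during which the arm holds its last target. There are 200 camera calls.

## Working session

There is one attempt and no reset: what is moved stays moved. The work goes in short steps, Python scripts to look and compute and a shell command to move; the robot and the scene stay as the last step left them, time stands still between calls to the robot, and variables do not carry over. Pictures are saved under pics/ and viewed, at most 10 in all, crops included, and the job is handed in when it is done.

```bash
mkdir -p pics; ls
cat > h.py <<'E'
import numpy as np,cv2
from plant import env
def save(name,fn):
    c=env.camera(name); cv2.imwrite('pics/'+fn,cv2.cvtColor(c['image'],cv2.COLOR_RGB2BGR)); np.savez('pics/'+fn[:-4]+'.npz',**c); return c
def ray(c,u,v,z):
    T=np.array(c['cam_to_world']); d=T[:3,:3]@np.array([(u-c['cx'])/c['fx'],(v-c['cy'])/c['fy'],1]); o=T[:3,3]
    return o+d*(z-o[2])/d[2]
def proj(c,p):
    T=np.array(c['cam_to_world']); q=T[:3,:3].T@(np.array(p)-T[:3,3]); return q[0]/q[2]*c['fx']+c['cx'],q[1]/q[2]*c['fy']+c['cy']
E
python3 - <<'E'
from h import *
for n in('scene','top'):
    c=save(n,n+'1.png'); print(n,c['fx'],np.round(c['cam_to_world'],3).tolist())
o=env.get_obs();print({k:np.round(v,3).tolist() for k,v in o.items()})
E
```

```text
pics
scene 437.94514228032926 [[0.501, 0.606, -0.618, 1.22], [0.865, -0.368, 0.34, -0.437], [-0.021, -0.705, -0.709, 0.919], [0.0, 0.0, 0.0, 1.0]]
top 482.84777090914616 [[0.018, -0.999, 0.05, 0.453], [-1.0, -0.018, -0.001, -0.053], [0.002, -0.05, -0.999, 1.049], [0.0, 0.0, 0.0, 1.0]]
{'t': 0.1, 'joints': [-1.241, 0.092, 1.232, -0.0, 1.82, -0.057], 'joint_vel': [-0.001, -0.001, -0.003, 0.0, 0.001, 0.002], 'joint_torque': [0.004, -44.785, -40.757, 0.07, 0.028, -0.0], 'tool_pos': [0.226, -0.555, 0.239], 'tool_rot': [-0.001, 0.981, 0.192, -0.0], 'ft_force': [0.555, 0.62, 0.081], 'torque': [-0.008, -0.01, -0.029], 'grasp_force': 0.0, 'grip_width': 0.088}
```

View pics/top1.png

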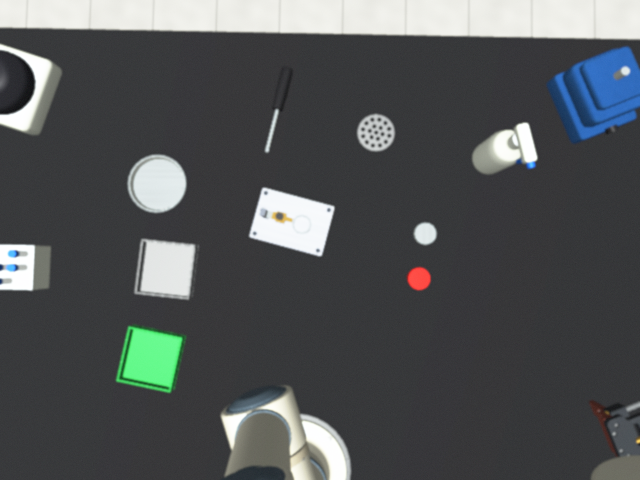

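View pics/scene1.png

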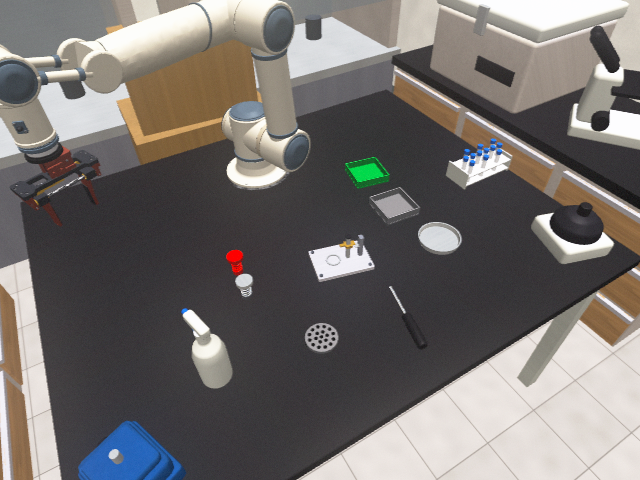

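Top view: candidates for the spring are the grey-capped one (425,233) and the red one (419,279). The grey one matches. The square bin is the grey one (167,269), not the green one (151,359). The dish is at (157,184), and the tester's rim at about (302,224). I'll measure these and check one crop.

Run:
```python
from h import *
c=dict(np.load('pics/top1.npz')); im=c['image']; g=im.min(2)
def blob(u,v,r,th):
    m=np.zeros(g.shape,np.uint8); m[v-r:v+r,u-r:u+r]=(g[v-r:v+r,u-r:u+r]>th)
    n,l,s,ce=cv2.connectedComponentsWithStats(m); k=1+np.argmax(s[1:,4]); return l==k,s[k],ce[k]
m,s,ce=blob(425,233,22,110); print('cap',s,ce,ray(c,*ce,.068))
m,s,ce=blob(157,184,42,90); (x,y),R=cv2.minEnclosingCircle(np.argwhere(m)[:,::-1].astype(np.float32)); print('dish',x,y,R,ray(c,x,y,.018))
m,s,ce=blob(167,269,42,60); r=cv2.minAreaRect(np.argwhere(m)[:,::-1].astype(np.float32)); print('bin',r,ray(c,*r[0],.02),ray(c,*r[0],.004))
m,s,ce=blob(292,222,52,120); r=cv2.minAreaRect(np.argwhere(m)[:,::-1].astype(np.float32)); print('plate',r)
P=np.array([ray(c,*p,.015)[:2] for p in cv2.boxPoints(r)]); print(P,[np.linalg.norm(P[i]-P[i-1]) for i in range(4)])
cen=P.mean(0); e=P[1:]-P[:-1]; l=max(e,key=np.linalg.norm); l=l/np.linalg.norm(l); l*=np.sign(l[1])
print('tester y axis',l,'origin',cen-l*.022,'yaw deg',np.degrees(np.arctan2(-l[0],l[1])), 'px',proj(c,[*(cen-l*.022),.015]))
a=cv2.resize(im[140:300,230:450],None,fx=3.6,fy=3.6,interpolation=cv2.INTER_CUBIC)
sc=dict(np.load('pics/scene1.npz')); b=cv2.resize(sc['image'][225:305,205:405],None,fx=3.96,fy=3.0)
b=cv2.resize(b,(792,240)); a=cv2.resize(a,(495,360)); a=cv2.copyMakeBorder(a,0,0,0,297,0)
cv2.imwrite('pics/crop1.png',cv2.cvtColor(np.vstack([a,b]),cv2.COLOR_RGB2BGR))
```

```text
cap [414 222  23  23 421] [424.85985748 233.11163895] [ 0.50500519 -0.25719566  0.068     ]
dish 156.58389282226562 183.34228515625 29.94840431213379 [0.60445713 0.30936192 0.018     ]
bin ((165.95797729492188, 268.8867492675781), (61.61534118652344, 59.08675765991211), 6.20344877243042) [0.42173196 0.28238062 0.02      ] [0.42124891 0.28759731 0.004     ]
plate ((291.4696044921875, 221.43621826171875), (76.28726959228516, 52.91682052612305), 15.10109806060791)
[[ 0.49267259  0.11125042]
 [ 0.60328946  0.08438728]
 [ 0.56314501 -0.07493732]
 [ 0.45293001 -0.04727422]] [np.float64(0.16343051737628198), np.float64(0.11383199040088328), np.float64(0.16430429953857323), np.float64(0.11363358748142814)]
tester y axis [0.24432991 0.96969216] origin [ 0.52263401 -0.00297669] yaw deg -14.142237040201707 px (np.float64(301.3453509612138), np.float64(224.03441343783098))
```

View pics/crop1.png

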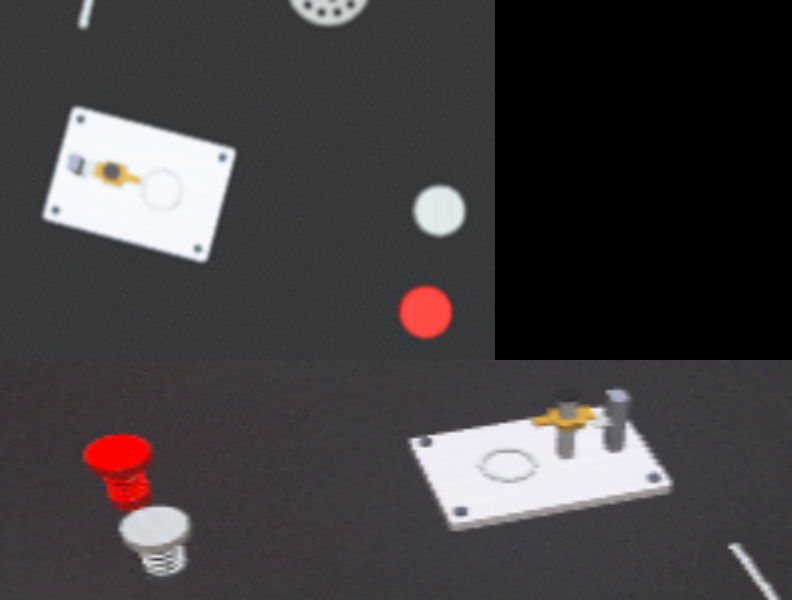

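The crop confirms the grey-capped spring at top-view px (425,233). The rim is at px (301.6,224.4), which agrees with the origin I fitted from the plate. Next I'll work out the tool-frame deltas.

```bash
cat >> h.py <<'E'
from scipy.spatial.transform import Rotation as Ro
def go(p,yaw=None):
    "delta in the present tool axes (mm) to TCP p; turn about tool z to put tool x at world yaw (deg)"
    o=env.get_obs(); w,x,y,z=o['tool_rot']; R=Ro.from_quat([x,y,z,w]).as_matrix()
    d=R.T@(np.array(p)-o['tool_pos']); a=np.degrees(np.arctan2(R[1,0],R[0,0]))
    print('t',round(o['t'],2),'pos',np.round(o['tool_pos'],4),'xyaw',round(a,2),'zdir',np.round(R[:,2],4),'F',np.round(o['ft_force'],2),'w',round(o['grip_width'],4),'delta mm',np.round(d*1e3,1), 'turn', None if yaw is None else round(a-yaw,2))
E
python3 -c "
from h import *
go([.505,-.257,.14])"
```

```text
t 0.1 pos [ 0.2262 -0.5554  0.2386] xyaw 22.16 zdir [-6.0e-04  1.7e-03 -1.0e+00] F [0.55 0.62 0.08] w 0.088 delta mm [ 370.7 -171.1   99. ] turn None
```

```bash
python3 -m crank '0.0412 -0.019 0.011 0 0 0;0.0412 -0.019 0.011 0 0 0;0.0412 -0.019 0.011 0 0 0;0.0412 -0.019 0.011 0 0 0;0.0412 -0.019 0.011 0 0 0;0.0412 -0.019 0.011 0 0 0;0.0412 -0.019 0.011 0 0 0;0.0412 -0.019 0.011 0 0 0;0.0412 -0.019 0.011 0 0 0;0 0 0 0 0 0' 1 45
python3 - <<'E'
from h import *
go([.505,-.257,.06])
c=save('wrist','w1.png');print(c['fx'],c['cx'],c['cy'],np.round(c['cam_to_world'],3).tolist())
E
```

```text
t: 1.35
tool_pos: [0.5061, -0.2547, 0.1387]
tool_rot: [-0.001, 0.981, 0.194, -0.001]
ft_force: [0.1, -0.5, -0.3]
grip_width: 0.0877
grasp_force: 0.0
t 1.35 pos [ 0.5061 -0.2547  0.1387] xyaw 22.4 zdir [-0.0025  0.0022 -1.    ] F [ 0.14 -0.54 -0.26] w 0.0877 delta mm [-1.7  1.9 78.7] turn None
371.64829954431775 324.8145448299915 239.06214135415198 [[0.381, -0.888, -0.257, 0.577], [-0.924, -0.367, -0.103, -0.226], [-0.003, 0.277, -0.961, 0.284], [0.0, 0.0, 0.0, 1.0]]
```

View pics/w1.png

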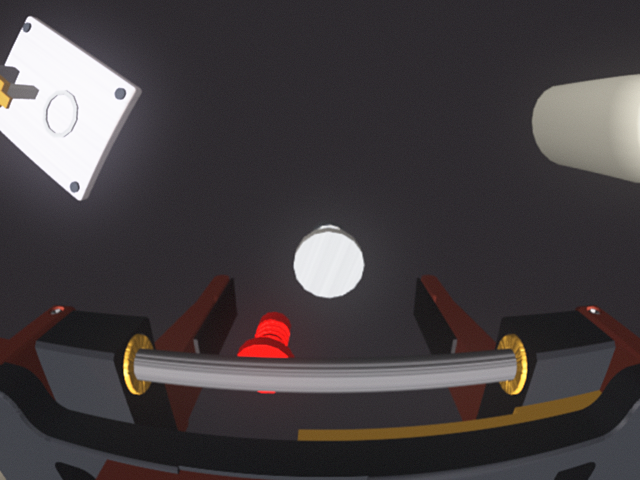

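The wrist view shows the cap centred at about (329,262), the rim at about (61,114), and the red look-alike outside the jaws at lower left. I'll cross-check positions with the fisheye model.

```bash
cat >> h.py <<'E'
def fish(c,u,v,z):
    T=np.array(c['cam_to_world']); dx,dy=u-c['cx'],v-c['cy']; r=np.hypot(dx,dy); th=r/c['fx']
    d=T[:3,:3]@np.array([np.sin(th)*dx/r,np.sin(th)*dy/r,np.cos(th)]); o=T[:3,3]
    return o+d*(z-o[2])/d[2]
E
python3 - <<'E'
from h import *
c=dict(np.load('pics/w1.npz')); im=c['image'].astype(int)
m=(im.min(2)>120).astype(np.uint8); m[:222]=0;m[300:]=0;m[:,:280]=0;m[:,380:]=0
ys,xs=np.nonzero(m); (x,y),R=cv2.minEnclosingCircle(np.argwhere(m[232:])[:,::-1].astype(np.float32)); y+=232
print(x,y,R,'cap',fish(c,x,y,.068),'edges',fish(c,x-R,y,.068),fish(c,x+R,y,.068))
print('rim',fish(c,61.5,114,.018))
E
```

```text
328.43731689453125 263.77492904663086 35.583866119384766 cap [ 0.50504713 -0.25698498  0.068     ] edges [ 0.49657096 -0.23660595  0.068     ] [ 0.51344204 -0.2774285   0.068     ]
rim [ 0.52218954 -0.00609907  0.018     ]
```

```bash
python3 -m crank '-0.0017 0.0019 0.015 0 0 0;0 0 0.015 0 0 0;0 0 0.015 0 0 0;0 0 0.015 0 0 0;0 0 0.010 0 0 0;0 0 0.006 0 0 0;0 0 0.0025 0 0 0;0 0 0 0 0 0;0 0 0 0 0 0;0 0 0 0 0 0'; python3 -c "
from h import *
go([.505,-.257,.06])"
```

```text
t: 2.65
tool_pos: [0.5046, -0.26, 0.0626]
tool_rot: [0.0, 0.981, 0.192, 0.0]
ft_force: [-0.2, -1.4, -0.1]
grip_width: 0.0874
grasp_force: 0.0
t 2.65 pos [ 0.5046 -0.26    0.0626] xyaw 22.16 zdir [ 7.e-04 -4.e-04 -1.e+00] F [-0.17 -1.41 -0.06] w 0.0874 delta mm [ 1.5 -2.6  2.6] turn None
```

```bash
python3 -m crank '0.0015 -0.0026 0.0026 0 0 0;0 0 0 0 0 0;0 0 0 0 0 0;0 0 0 0 0 0;0 0 0 0 0 0;0 0 0 0 0 0;0 0 0 0 0 0;0 0 0 0 0 0;0 0 0 0 0 0;0 0 0 0 0 0' 0.45 45; python3 -c "
from h import *
go([.505,-.257,.06])"
```

```text
t: 3.9
tool_pos: [0.5048, -0.2569, 0.0596]
tool_rot: [0.0, 0.981, 0.192, 0.0]
ft_force: [-0.5, 0.5, -0.1]
grip_width: 0.0428
grasp_force: 45.0
t 3.9 pos [ 0.5048 -0.2569  0.0596] xyaw 22.16 zdir [ 1.e-04 -1.e-04 -1.e+00] F [-0.51  0.55 -0.07] w 0.0428 delta mm [ 0.1  0.1 -0.4] turn None
```

```bash
python3 -m crank '0 0 -0.01 0 0 0;0 0 -0.02 0 0 -8;0 0 -0.02 0 0 -9;0 0 -0.02 0 0 -9;0 0 -0.01 0 0 -9;0 0 0 0 0 -9;0 0 0 0 0 -9;0 0 0 0 0 -0.7;0 0 0 0 0 0;0 0 0 0 0 0' 0 45; python3 -c "
from h import *
go([.5226,-.003,.14],75.86)"
```

```text
t: 5.15
tool_pos: [0.5047, -0.2569, 0.1395]
tool_rot: [-0.0, 0.789, 0.614, -0.0]
ft_force: [-0.8, -1.0, -1.9]
grip_width: 0.0432
grasp_force: 45.0
t 5.15 pos [ 0.5047 -0.2569  0.1395] xyaw 75.76 zdir [-2.e-04  1.e-04 -1.e+00] F [-0.79 -0.97 -1.92] w 0.0432 delta mm [250.5 -45.1  -0.5] turn -0.1
```

```bash
python3 -m crank '0.015 -0.0035 0 0 0 0;0.03 -0.006 0 0 0 0;0.04 -0.008 0 0 0 0;0.04 -0.008 0 0 0 0;0.03 -0.007 0 0 0 0;0.02 -0.006 0 0 0 0;0.01 -0.003 0 0 0 0;0.005 -0.0035 0 0 0 0;0 0 0 0 0 0;0 0 0 0 0 0'
python3 - <<'E'
from h import *
go([.5226,-.003,.14],75.86)
c=save('wrist','w2.png')
im=c['image'][100:400,120:520]; cv2.imwrite('pics/w2c.png',cv2.cvtColor(cv2.resize(im,None,fx=2,fy=2,interpolation=cv2.INTER_CUBIC),cv2.COLOR_RGB2BGR))
E
```

```text
t: 6.4
tool_pos: [0.5076, -0.0622, 0.1395]
tool_rot: [0.0, 0.789, 0.614, -0.0]
ft_force: [0.5, -0.5, -2.3]
grip_width: 0.0428
grasp_force: 45.0
t 6.4 pos [ 0.5076 -0.0622  0.1395] xyaw 75.81 zdir [ 0.e+00 -2.e-04 -1.e+00] F [ 0.47 -0.51 -2.29] w 0.0428 delta mm [61.1  0.1 -0.5] turn -0.05
```

View pics/w2c.png

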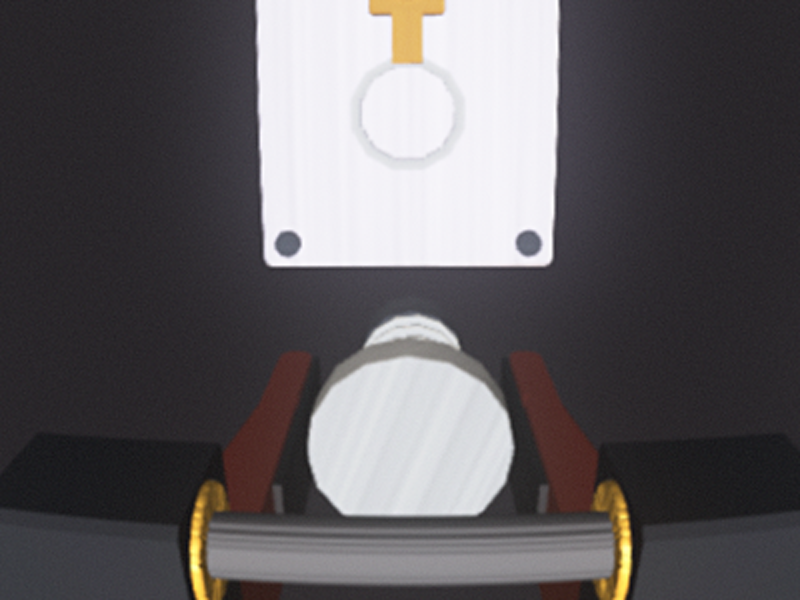

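The rim is centred at full-image px (323.8,156.2), and the held cap is centred near px (325.5,~325), hanging straight. Now a refined seat estimate.

Run:
```python
from h import *
c=dict(np.load('pics/w2.npz'))
r=fish(c,323.75,156.2,.0175); print('rim',r, 'rim edges',[fish(c,120+u/2,156.2,.0175)[:2] for u in(351,465)])
a,b,t=fish(c,120+308/2,322,.1479),fish(c,120+514/2,322,.1479),fish(c,325.5,100+355/2,.1479)
print('cap l/r mid',(a+b)/2,'front edge',t)
P1,P2=[fish(c,120+u/2,100+v/2,.015) for u,v in((265,266),(553,266))]; print('plate edge',P1,P2,np.degrees(np.arctan2(*(P2-P1)[1::-1])),np.linalg.norm(P2-P1))
h1,h2=(P1+P2)/2,0
ly=np.array([.2443,.9697]); print('origin from plate edge',h1[:2]+.058*ly)
go([r[0],r[1],.14],75.86)
```

```text
rim [ 0.52217096 -0.00288007  0.0175    ] rim edges [array([0.50255463, 0.0022015 ]), array([ 0.54218679, -0.00782229])]
cap l/r mid [ 0.50827745 -0.06188804  0.1479    ] front edge [ 0.51326489 -0.0420475   0.1479    ]
plate edge [ 0.45531753 -0.04542078  0.015     ] [ 0.56182258 -0.07233695  0.015     ] -14.182931881092573 0.10985355932873969
origin from plate edge [ 0.52273945 -0.00263626]
t 6.45 pos [ 0.5076 -0.0623  0.1395] xyaw 75.8 zdir [-1.e-04 -2.e-04 -1.e+00] F [-0.97 -0.4  -0.97] w 0.043 delta mm [61.1 -0.4 -0.5] turn -0.06
```

Everything agrees within 1 mm. I'll move over the seat, then down to just above the plate.

```bash
python3 -m crank '0.01 0 0 0 0 0;0.02 0 0 0 0 0;0.02 0 0 0 0 0;0.0113 0 0 0 0 0;0 0 0 0 0 0;0 0 0 0 0 0;0 0 0.015 0 0 0;0 0 0.015 0 0 0;0 0 0.01 0 0 0;0 0 0 0 0 0'; python3 -c "
from h import *
go([.5224,-.0027,.0746],75.86)"
```

```text
t: 7.7
tool_pos: [0.5217, -0.0023, 0.0978]
tool_rot: [-0.001, 0.789, 0.615, -0.001]
ft_force: [0.5, 0.7, -1.3]
grip_width: 0.0431
grasp_force: 45.0
t 7.7 pos [ 0.5217 -0.0023  0.0978] xyaw 75.85 zdir [-2.8e-03  2.0e-04 -1.0e+00] F [ 0.45  0.7  -1.25] w 0.0431 delta mm [-0.2  0.9 23.2] turn -0.01
```

```bash
python3 -m crank '0 0.0004 0.005 0 0 0;0 0 0.005 0 0 0;0 0 0.004 0 0 0;0 0 0.003 0 0 0;0 0 0.003 0 0 0;0 0 0.002 0 0 0;0 0 0.001 0 0 0;0 0 0 0 0 0;0 0 0 0 0 0;0 0 0 0 0 0'; python3 -c "
from h import *
go([.5224,-.0027,.0746],75.86)"
```

```text
t: 8.95
tool_pos: [0.523, -0.0023, 0.0767]
tool_rot: [0.0, 0.789, 0.615, 0.0]
ft_force: [0.1, -0.4, -1.2]
grip_width: 0.043
grasp_force: 45.0
t 8.95 pos [ 0.523  -0.0023  0.0767] xyaw 75.86 zdir [ 3.e-04 -0.e+00 -1.e+00] F [ 0.14 -0.36 -1.23] w 0.043 delta mm [-0.5 -0.5  2.1] turn 0.0
```

```bash
python3 -m crank '-0.0004 -0.0004 0.001 0 0 0;0 0 0.001 0 0 0;0 0 0.001 0 0 0;0 0 0.001 0 0 0;0 0 0.001 0 0 0;0 0 0.0005 0 0 0;0 0 0 0 0 0;0 0 0 0 0 0;0 0 0 0 0 0;0 0 0 0 0 0'
python3 - <<'E'
from h import *
go([.5224,-.0027,.0746],75.86)
c=save('scene','s2.png'); im=c['image'][190:290,285:420]
cv2.imwrite('pics/s2c.png',cv2.cvtColor(cv2.resize(im,None,fx=5,fy=5,interpolation=cv2.INTER_CUBIC),cv2.COLOR_RGB2BGR))
E
```

```text
t: 10.2
tool_pos: [0.5225, -0.0026, 0.0711]
tool_rot: [0.0, 0.789, 0.615, 0.0]
ft_force: [-1.3, 0.1, 2.6]
grip_width: 0.0429
grasp_force: 45.0
t 10.2 pos [ 0.5225 -0.0026  0.0711] xyaw 75.86 zdir [ 2.e-04 -0.e+00 -1.e+00] F [-1.28  0.12  2.61] w 0.0429 delta mm [-0.1 -0.1 -3.5] turn 0.0
```

View pics/s2c.png

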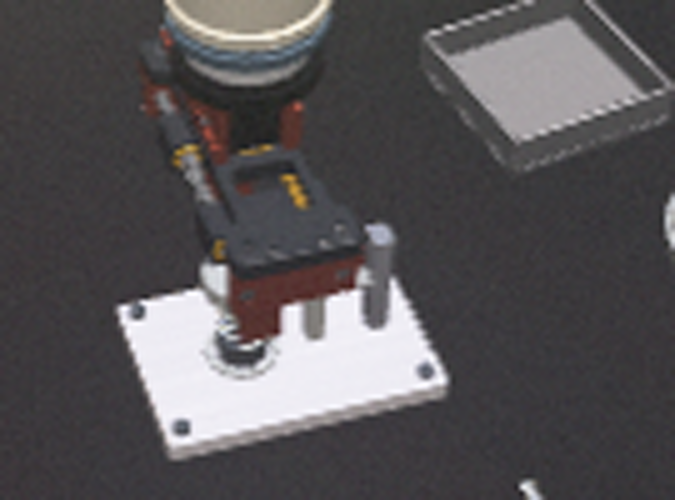

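The scene crop shows the base sitting inside the rim, at crop (240,350). I'll press in steps that cannot exceed 15 N, averaging the force readings between them.

```bash
cat >> h.py <<'E'
def force(n=8):
    L=[]
    for _ in range(n): env.camera('top'); o=env.get_obs(); L.append([o['ft_force'][2],o['tool_pos'][2]*1e3,*o['ft_force'][:2]])
    L=np.array(L); print('Fz,z mm,Fx,Fy mean',L.mean(0).round(2),'sd',L.std(0).round(2),'t',round(o['t'],2))
E
python3 -m crank '0 0 0.0005 0 0 0;0 0 0.0005 0 0 0;0 0 0.0005 0 0 0;0 0 0.0005 0 0 0;0 0 0.0005 0 0 0;0 0 0.0005 0 0 0;0 0 0.0005 0 0 0;0 0 0.0005 0 0 0;0 0 0 0 0 0;0 0 0 0 0 0'; python3 -c "
from h import *
force()"
```

```text
t: 11.5
tool_pos: [0.5225, -0.0026, 0.067]
tool_rot: [0.0, 0.789, 0.615, 0.0]
ft_force: [0.4, -0.9, 2.9]
grip_width: 0.0432
grasp_force: 45.0
Fz,z mm,Fx,Fy mean [ 2.83 67.05  0.41 -0.46] sd [0.59 0.02 0.34 0.41] t 11.9
```

```bash
python3 -m crank '0 0 0.0005 0 0 0;0 0 0.0005 0 0 0;0 0 0.0005 0 0 0;0 0 0.0005 0 0 0;0 0 0.0005 0 0 0;0 0 0.0005 0 0 0;0 0 0.0005 0 0 0;0 0 0.0005 0 0 0;0 0 0 0 0 0;0 0 0 0 0 0'; python3 -c "
from h import *
force()"
```

```text
t: 13.15
tool_pos: [0.5225, -0.0026, 0.063]
tool_rot: [0.0, 0.789, 0.615, 0.0]
ft_force: [0.1, -0.3, 3.8]
grip_width: 0.043
grasp_force: 45.0
Fz,z mm,Fx,Fy mean [ 3.530e+00  6.304e+01  8.900e-01 -2.000e-02] sd [0.45 0.01 0.63 0.53] t 13.55
```

```bash
python3 -m crank '0 0 0.0005 0 0 0;0 0 0.0005 0 0 0;0 0 0.0005 0 0 0;0 0 0.0005 0 0 0;0 0 0.0005 0 0 0;0 0 0.0005 0 0 0;0 0 0.0005 0 0 0;0 0 0.0005 0 0 0;0 0 0 0 0 0;0 0 0 0 0 0'; python3 -c "
from h import *
force()"
```

```text
t: 14.8
tool_pos: [0.5226, -0.0026, 0.0594]
tool_rot: [0.0, 0.789, 0.615, 0.0]
ft_force: [0.8, -1.3, 6.1]
grip_width: 0.0428
grasp_force: 45.0
Fz,z mm,Fx,Fy mean [ 6.   59.35  0.32 -0.82] sd [0.56 0.02 0.35 0.37] t 15.2
```

```bash
python3 -m crank '0 0 0.0005 0 0 0;0 0 0.0005 0 0 0;0 0 0.0005 0 0 0;0 0 0.0005 0 0 0;0 0 0.0005 0 0 0;0 0 0.0005 0 0 0;0 0 0 0 0 0;0 0 0 0 0 0;0 0 0 0 0 0;0 0 0 0 0 0'; python3 -c "
from h import *
force()"
```

```text
t: 16.45
tool_pos: [0.5227, -0.0026, 0.0574]
tool_rot: [0.0, 0.789, 0.615, 0.0]
ft_force: [-1.3, -0.2, 11.6]
grip_width: 0.0429
grasp_force: 45.0
Fz,z mm,Fx,Fy mean [10.83 57.43 -1.85 -0.55] sd [0.54 0.01 0.63 0.37] t 16.85
```

```bash
python3 -m crank '0 0 0.0005 0 0 0;0 0 0.0005 0 0 0;0 0 0.0005 0 0 0;0 0 0.0005 0 0 0;0 0 0.0005 0 0 0;0 0 0.0002 0 0 0;0 0 0 0 0 0;0 0 0 0 0 0;0 0 0 0 0 0;0 0 0 0 0 0'; python3 -c "
from h import *
force(12)"
```

```text
t: 18.1
tool_pos: [0.5228, -0.0026, 0.0557]
tool_rot: [0.0, 0.789, 0.615, 0.001]
ft_force: [-4.9, -0.1, 16.3]
grip_width: 0.0428
grasp_force: 45.0
Fz,z mm,Fx,Fy mean [16.04 55.72 -4.22 -0.35] sd [0.34 0.02 0.46 0.41] t 18.7
```

```bash
python3 -m crank '0 0 0 0 0 0;0 0 0 0 0 0;0 0 0 0 0 0;0 0 0 0 0 0;0 0 0 0 0 0;0 0 0 0 0 0;0 0 0 0 0 0;0 0 0 0 0 0;0 0 0 0 0 0;0 0 0 0 0 0'; python3 -m crank '0 0 -0.002 0 0 0;0 0 -0.003 0 0 0;0 0 -0.004 0 0 0;0 0 -0.005 0 0 0;0 0 -0.005 0 0 0;0 0 -0.005 0 0 0;0 0 -0.015 0 0 0;0 0 -0.02 0 0 0;0 0 -0.02 0 0 0;0 0 -0.02 0 0 0';python3 -m crank '0 0 -0.01 0 0 0;-0.01 0 0 0 0 0;-0.025 0 0 0 0 0;-0.04 0 0 0 0 0;-0.04 0 0 0 0 0;-0.02 0 0 0 0 0;0 0 0 0 0 0;0 0 0 0 0 0;0 0 0 0 0 0;0 0 0 0 0 0'
python3 - <<'E'
from h import *
go([.4215,.285,.16])
c=save('scene','s3.png'); b=save('wrist','w3.png')
f=lambda im:cv2.resize(im,(400,480),interpolation=cv2.INTER_CUBIC)
cv2.imwrite('pics/v3.png',cv2.cvtColor(np.hstack([f(c['image'][220:292,315:375]),f(b['image'][0:240,220:420])]),cv2.COLOR_RGB2BGR))
E
```

```text
t: 19.95
tool_pos: [0.5228, -0.0026, 0.0557]
tool_rot: [0.0, 0.789, 0.615, 0.001]
ft_force: [-3.4, -0.8, 16.1]
grip_width: 0.0431
grasp_force: 45.0
t: 21.2
tool_pos: [0.5226, -0.0026, 0.1543]
tool_rot: [0.0, 0.789, 0.615, 0.0]
ft_force: [0.3, -0.1, -2.1]
grip_width: 0.0431
grasp_force: 45.0
t: 22.45
tool_pos: [0.4896, -0.1328, 0.1623]
tool_rot: [-0.0, 0.788, 0.615, 0.0]
ft_force: [0.4, 0.3, -3.3]
grip_width: 0.0428
grasp_force: 45.0
t 22.45 pos [ 0.4896 -0.1328  0.1623] xyaw 75.93 zdir [-1.e-04  1.e-04 -1.e+00] F [ 0.42  0.28 -3.28] w 0.0428 delta mm [ 388.7 -167.7    2.3] turn None
```

View pics/v3.png

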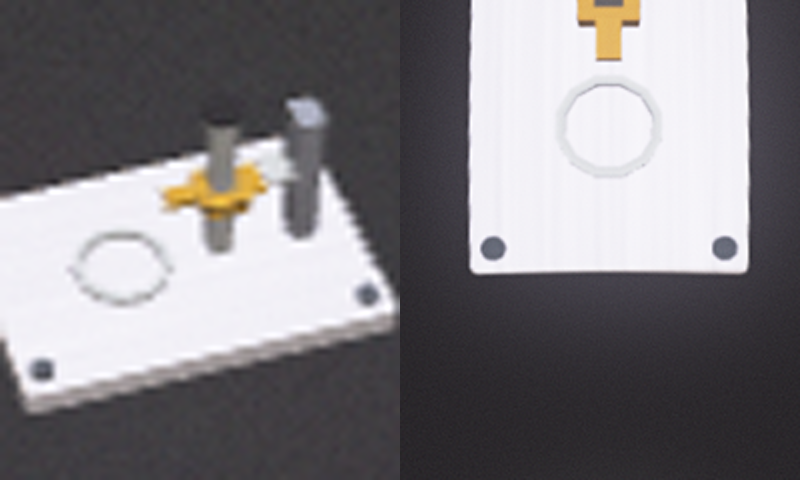

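The pointer has clearly been pushed down: its tongue tip went from about px (340,245) to about (340.5,249.5). Converting that to a height:

Run:
```python
from h import *
o=np.array([.5225,-.0027]); ly=np.array([.2443,.9697])
def col(fn):
    c=dict(np.load(fn)); im=c['image'].astype(float)[230:275,320:370]; m=((im[...,0]>1.6*im[...,2])&(im[...,0]>90)); v,u=np.nonzero(m); k=u<u.min()+5
    print(fn,'centroid',u.mean()+320,v.mean()+230,'tip',u.min()+320,v[k].mean()+230,len(u)); return c
a=col('pics/scene1.npz');c=col('pics/s3.npz')
for z in(.05,.052,.054,.056,.058,.066,.069):
  print(z,np.round(proj(c,[*(o+ly*.0175),z]),2),np.round(proj(c,[*(o+ly*.04),z]),2))
```

```text
pics/scene1.npz centroid 347.16901408450707 244.2394366197183 tip 339 244.2941176470588 71
pics/s3.npz centroid 347.14516129032256 248.6290322580645 tip 340 248.61111111111111 62
0.05 [339.4  250.01] [347.2  248.27]
0.052 [339.41 249.51] [347.22 247.77]
0.054 [339.42 249.  ] [347.24 247.26]
0.056 [339.43 248.5 ] [347.26 246.75]
0.058 [339.44 247.99] [347.28 246.24]
0.066 [339.49 245.94] [347.37 244.2 ]
0.069 [339.51 245.17] [347.4  243.43]
```

By mechanics (cap underside at about 52 mm) and by image (about 50.5 mm), the pointer is well below the 55.9 mm blade. The spring is weak, so it goes in the grey square bin. I'll refine the bin centre with the scene camera and plan the move.

Run:
```python
from h import *
c=dict(np.load('pics/scene1.npz')); print('scene floor centre',ray(c,394.4,206,.004))
t=dict(np.load('pics/top1.npz')); print([ray(t,u,v,.028)[:2].round(3).tolist() for u,v in((140,240),(198,243),(193,299),(136,294))])
p=[.42,.285,.16]; go(p)
# path via points
o=env.get_obs(); print(np.hypot(*o['tool_pos'][:2]),np.hypot(.42,.285))
```

```text
scene floor centre [0.41705781 0.29037476 0.004     ]
[[0.482, 0.337], [0.478, 0.214], [0.36, 0.221], [0.368, 0.341]]
t 22.55 pos [ 0.4896 -0.133   0.1624] xyaw 75.91 zdir [ 1.e-04  0.e+00 -1.e+00] F [-0.1   0.19 -2.51] w 0.0431 delta mm [ 388.5 -169.3    2.4] turn None
0.5073514805697221 0.5075677294706589
```

```bash
python3 -m crank '0.025 -0.011 -0.015 0 0 0;0.045 -0.02 -0.01 0 0 0;0.05 -0.022 0 0 0 0;0.05 -0.022 0 0 0 0;0.05 -0.022 0 0 0 0;0.05 -0.022 0 0 0 0;0.05 -0.022 0 0 0 0;0.04 -0.017 0 0 0 0;0.02 -0.009 0 0 0 0;0.007 -0.002 0 0 0 0'; python3 -m crank '0 0 0 0 0 0;0 0 0.01 0 0 0;0 0 0.02 0 0 0;0 0 0.02 0 0 0;0 0 0.02 0 0 0;0 0 0.015 0 0 0;0 0 0.01 0 0 0;0 0 0.01 0 0 0;0 0 0 0 0 0;0 0 0 0 0 0'
python3 - <<'E'
from h import *
go([.42,.284,.0636])
c=save('scene','s4.png'); b=save('wrist','w4.png')
cv2.imwrite('pics/v4.png',cv2.cvtColor(np.hstack([cv2.resize(c['image'][130:240,330:450],(400,480)),cv2.resize(b['image'][80:440,150:490],(400,480))]),cv2.COLOR_RGB2BGR))
E
```

```text
t: 23.8
tool_pos: [0.4196, 0.2843, 0.1872]
tool_rot: [-0.0, 0.788, 0.616, -0.0]
ft_force: [-0.4, -0.1, -1.7]
grip_width: 0.0428
grasp_force: 45.0
t: 25.05
tool_pos: [0.4204, 0.2833, 0.083]
tool_rot: [0.0, 0.789, 0.615, 0.0]
ft_force: [0.1, -0.5, -3.0]
grip_width: 0.0431
grasp_force: 45.0
t 25.05 pos [0.4204 0.2833 0.083 ] xyaw 75.87 zdir [ 8.e-04  5.e-04 -1.e+00] F [ 0.09 -0.53 -3.03] w 0.0431 delta mm [ 0.6 -0.6 19.4] turn None
```

View pics/v4.png

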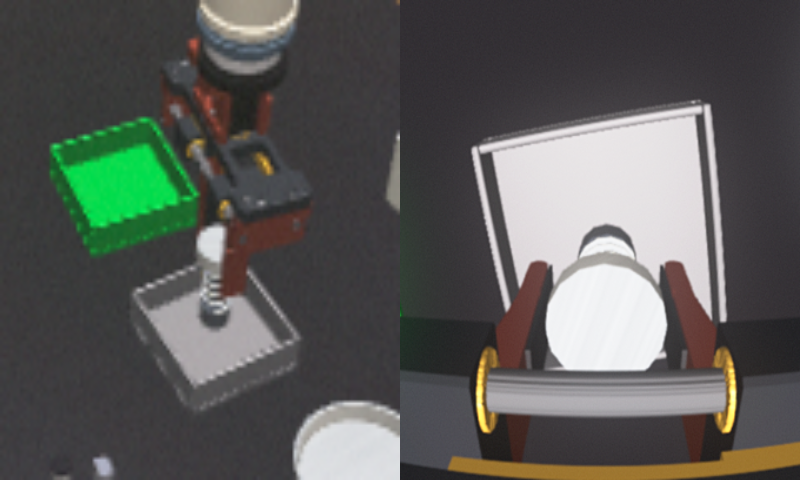

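The spring hangs centred over the grey bin. I'll lower it to the floor with a light touch.

```bash
python3 -m crank '0 0 0.005 0 0 0;0 0 0.005 0 0 0;0 0 0.004 0 0 0;0 0 0.003 0 0 0;0 0 0.001 0 0 0;0 0 0.001 0 0 0;0 0 0.0005 0 0 0;0 0 0 0 0 0;0 0 0 0 0 0;0 0 0 0 0 0'; python3 -c "
from h import *
force(4); go([.42,.284,.0636])"
```

```text
t: 26.4
tool_pos: [0.4202, 0.2831, 0.063]
tool_rot: [0.0, 0.789, 0.615, 0.0]
ft_force: [-0.4, -0.7, 1.3]
grip_width: 0.0427
grasp_force: 45.0
Fz,z mm,Fx,Fy mean [ 0.4  62.94 -0.72  0.15] sd [0.23 0.03 0.53 0.44] t 26.6
t 26.6 pos [0.4202 0.2831 0.0629] xyaw 75.86 zdir [ 2.e-04  1.e-04 -1.e+00] F [-0.67 -0.56  0.78] w 0.0431 delta mm [ 0.8 -0.4 -0.7] turn None
```

Contact made with the floor. Open, then rise straight up and back off.

```bash
python3 -m crank '0 0 0 0 0 0;0 0 0 0 0 0;0 0 0 0 0 0;0 0 0 0 0 0;0 0 0 0 0 0;0 0 0 0 0 0;0 0 0 0 0 0;0 0 0 0 0 0;0 0 0 0 0 0;0 0 0 0 0 0' 0.8; python3 -m crank '0 0 -0.005 0 0 0;0 0 -0.01 0 0 0;0 0 -0.015 0 0 0;0 0 -0.02 0 0 0;0 0 -0.02 0 0 0;0 0 -0.02 0 0 0;0 0 -0.02 0 0 0;0 0 -0.01 0 0 0;-0.02 0 0 0 0 0;-0.04 0 0 0 0 0';python3 -m crank '-0.04 0 0 0 0 0;-0.04 0 0 0 0 0;-0.03 0 0 0 0 0;-0.02 0 0 0 0 0;-0.01 0 0 0 0 0;0 0 0 0 0 0;0 0 0 0 0 0;0 0 0 0 0 0;0 0 0 0 0 0;0 0 0 0 0 0'
python3 - <<'E'
from h import *
c=save('scene','s5.png'); b=save('top','t5.png')
f=lambda im:cv2.resize(im,(400,300))
cv2.imwrite('pics/v5.png',cv2.cvtColor(np.vstack([np.hstack([f(c['image']),f(b['image'])]),np.hstack([f(c['image'][160:235,345:445]),f(b['image'][225:315,110:230])])]),cv2.COLOR_RGB2BGR))
E
```

```text
t: 27.85
tool_pos: [0.4201, 0.2831, 0.0628]
tool_rot: [0.0, 0.789, 0.615, -0.0]
ft_force: [-0.2, -0.4, 0.2]
grip_width: 0.0696
grasp_force: 0.0
t: 29.1
tool_pos: [0.4052, 0.2248, 0.1826]
tool_rot: [-0.0, 0.788, 0.615, -0.001]
ft_force: [0.2, -0.7, 0.3]
grip_width: 0.0701
grasp_force: 0.0
t: 30.35
tool_pos: [0.3713, 0.0893, 0.1828]
tool_rot: [-0.0, 0.789, 0.615, -0.0]
ft_force: [-0.5, -0.3, -0.2]
grip_width: 0.0705
grasp_force: 0.0
```

View pics/v5.png

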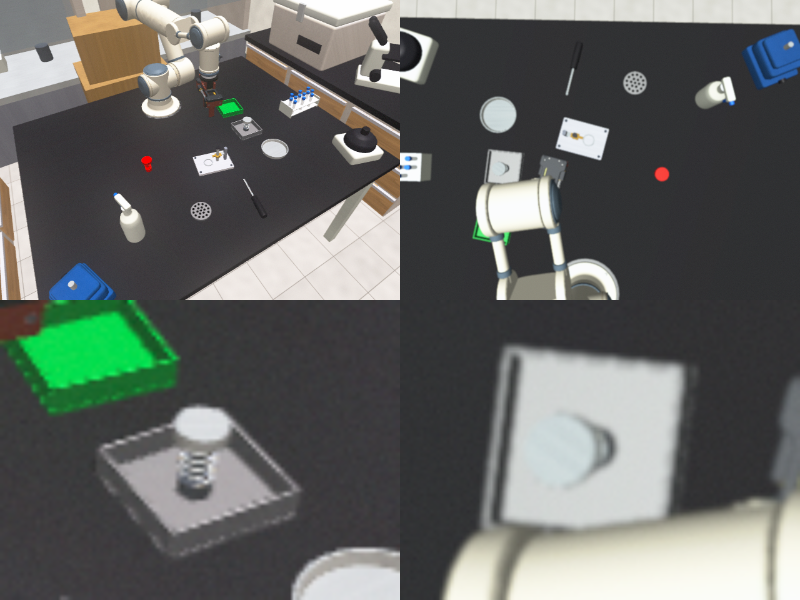

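The spring stands upright in the grey bin, the other things are where they were, and the arm is clear. Handing in.

```bash
python3 -c "
from plant import env
print(env.job_done())"
```

```text
the job is handed in; nothing more can be done
None
```

The spring tested weak: held at about 16 N for over a second, it pushed the pointer down to about 52 mm, below the 55.9 mm blade, so it now stands upright in the grey square bin and the job is handed in.

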